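Size a dispenser piston in a ring gauge and file it by colour

TASK

Take the piston from the place with the white ring in the grey stand and lower it foot first through the rings of the gauge tower until a coloured ring stops it; press gently until the spring-mounted tower just gives, hold a moment, and never push the tower down as far as its hard stop. Then lift it out, stand it upright on the floor of the cup of the same colour as the ring that stopped it, and let go. Leave the other two pistons standing in the stand, and do not knock any piston over.

Things in the scene. Friction and masses are not known exactly. Their poses are not given: they have to be found in the camera images.
- piston_a: Piston a: upright steel shank 62 mm long, 14 to 23 mm thick (not marked; differs per piston), foot chamfered 1 mm, under a black grip 26 mm thick from 62 to 92 mm above the foot; about 60 g. Origin: centre of the foot, z up. The three start in any order in the stand; each fits 1.2 mm loose in one of the gauge's three upper bores, and the ring below stops it.
- piston_b: Piston b: upright steel shank 62 mm long, 14 to 23 mm thick (not marked; differs per piston), foot chamfered 1 mm, under a black grip 26 mm thick from 62 to 92 mm above the foot; about 60 g. Origin: centre of the foot, z up. The three start in any order in the stand; each fits 1.2 mm loose in one of the gauge's three upper bores, and the ring below stops it.
- piston_c: Piston c: upright steel shank 62 mm long, 14 to 23 mm thick (not marked; differs per piston), foot chamfered 1 mm, under a black grip 26 mm thick from 62 to 92 mm above the foot; about 60 g. Origin: centre of the foot, z up. The three start in any order in the stand; each fits 1.2 mm loose in one of the gauge's three upper bores, and the ring below stops it.
- gauge: Base of the ring gauge, fixed: dark, 90 mm square, 10 mm thick, carrying the sprung tower. Origin: centre of the underside, on the bores' axis; z up.
- gauge_mouth (a point): Centre of the tower's top bore, at its mouth; moves with the tower. Tower: four coaxial 68 mm square plates 6 mm thick on corner posts (caps 2 mm over the top plate). Plate tops, at rest, above the worktop, and bores (mouths chamfered 1 mm): plain aluminium 78, bore 24 mm; blue 62, bore 20; yellow 46, bore 16; red 30, bore 12.
- tower (a joint): How far the tower has sunk (m), 0 at rest: it begins to sink at about 2 N, then 1 N more per mm, and hits its hard stop at 11 mm (13 N); springs back.
- stand: Fixed grey stand 60 x 200 x 26 mm, long along its y; three blind holes 28 mm wide, 20 mm deep at y = -70, 0, +70 mm, floors 6 mm above the worktop. The hole at y = -70 mm has a white ring painted round it. Origin: centre of the underside.
- marked_place (a point): Centre of the floor of the stand's marked (white-ringed) place.
- middle_place (a point): Centre of the floor of the stand's middle place.
- far_place (a point): Centre of the floor of the stand's far (unmarked end) place.
- cup_blue: Blue cup fixed to the worktop, 44 mm outside (58 mm foot flange), 28 mm high, bore 30 mm, its inner floor 5 mm above the worktop. Origin: centre of the underside. The three cups swap places.
- cup_yellow: Yellow cup fixed to the worktop, 44 mm outside (58 mm foot flange), 28 mm high, bore 30 mm, its inner floor 5 mm above the worktop. Origin: centre of the underside. The three cups swap places.
- cup_red: Red cup fixed to the worktop, 44 mm outside (58 mm foot flange), 28 mm high, bore 30 mm, its inner floor 5 mm above the worktop. Origin: centre of the underside. The three cups swap places.
There are look-alikes about, which are no part of the job. Several things look just like the cup_blue: the one meant starts nearest to the robot's base.

How it is judged:
By the outcome, as a careful person would: the job done as asked, in the order asked, and still so for the second after the job is handed in, with the robot touching nothing.
It also fails if it takes over 53 s, if anything falls off the work surface, if the arm or the gripper's body presses on something with over 40 N, if the wrist force passes 120 N, or if a joint passes its speed limit or range.

ROBOT

A 6-joint arm with a two-finger parallel gripper is mounted at the origin on a cart in front of the work surface, level with it; the furniture and walls round the work are solid. World frame = base frame: x ahead of the robot, y to its left, z up, the work surface at z = 0. Lengths are in mm, angles in rad, forces in N, time in s.
With the tool pointing down it reaches from about 325 to 775 mm from the base axis. Payload 9.3 kg.
Tool frame: the origin (TCP) lies midway between the tips of the shut fingers; the grasp point (between the pads) lies 19 mm behind it; z points along the fingers, y is the line along which they close (so a half turn about z gives the same grasp; the last joint's range is limited). The gripper opens to 85 mm and grips with 20 to 120 N. Pads are 22 mm wide; open, the fingers measure 114 mm over their backs; the gripper's body (76 mm by 85 mm) begins 54 mm behind the grasp point. The pads swing forward as they close: fully open they stand 13 mm farther back than shut.
Start: joints at [1.018, 0.259, 0.021, 1.334, 0, 1.418], TCP at [214.08, 506.623, 231.279] pointing down, gripper open.
Joint ranges: [-3.04, 3.04], [-0.91, 1.82], [-1.04, 1.36], [-1.92, 1.95], [-1.52, 1.45], [-3.14, 3.14]. Speed limits (rad/s): [2.22, 2.22, 2.79, 3.14, 3.14, 3.14].

INTERFACE

Orientations are given as a unit quaternion [w, x, y, z].
In Python, from workcell import manip gives the robot as it stands.
- The arm moves only by the shell command python3 -m inch 'ROWS' [OPENING] [FORCE]. ROWS is JSON, a list that holds one entry, the list of rows, each a list of 4 numbers: the shift along the tool's x, y, z in cm, then the turn about the tool's z in rad. In form: [[[x, y, z, roll], ...]]. A call has 1 to 20 rows; each row is the pose to reach, as a shift and turn from the pose commanded when the call began, along the tool's axes at that moment; what a row does not reach only later rows make up. A row lasts 1/8 s, in which the tool goes at most 62.5 mm and 10.7 degrees, less where a joint would pass 70% of its speed; a pose out of reach is approached as far as the arm can. A call with a gripper value outside its range is refused whole. OPENING is the finger opening in cm, from 0 to 8.54, set as the call begins (- or left out, the last holds). The fingers move at their own pace and stop on an object; FORCE is the grip in N (left out, the last holds). Time passes only in rows, so rows that repeat a pose let the fingers close. It gives the time, the measured TCP pose, the force, the opening and the grip force at its end, in the units of the state.
- manip.sense(): the state, without advancing time (a new reading comes with each control period).
- manip.grab_frame(name): name is "scene" or "top"; returns a dict with "image" (384x512x3 uint8, red, green, blue), "range_z" (384x512 float32, mm along the optical axis (not along the pixel's ray), 0 where there is no reading), "intrinsics" (3x3 intrinsics, pixels), "k1" (the pictures are not rectified: a ray, as slopes to the right and down, at radius r is drawn at 1 + k1 r^2 times it, then the intrinsics apply), "world_from_camera" (4x4, takes a point from camera to world coordinates). Camera axes: x right, y down, z forward; pixel columns grow to the right and rows downward; lengths in mm; the calibration is good to about 2 mm. A picture is of the moment at which its call begins.
- manip.sign_off(): hands the job in; it is judged then, once.
Trained networks look in a picture, given as the dict that the camera call returned (one of the last four; its "shot" number tells which), for a name from the list of things; names that differ only in an ending like _2 or _b are one class to them, and where a whole thing is asked for, a point or a joint stands for the part that bears it (a point fixed in the world has none). Each returns a list of dicts, best first, with "conf" (0 to 1); they miss things now and then, are a little off and sometimes report something else, mostly with a low value. They report only what shows in the picture. A call takes as long as a camera call. They do not tell look-alikes from the thing itself.
- manip.regions_of(picture, label): "region" (384x512 bool, what is visible of it) and "box" ([left, top, right, bottom] in pixels, round what is visible of it).
The state is a dict: "time": time; "joint_pos": joint angles; "dq": joint speeds; "joint_efforts": joint torques, N m; "tcp_pos": TCP position; "ee_rot": TCP orientation; "contact_force": force on the tool from outside, world axes, zero at the start; "ft_torque": the same for the moment, N m; "finger_gap": finger opening in mm; "grasp_force": force on a finger pad.
Only numpy, scipy, OpenCV 4.12 (cv2) and the standard library are available. Lean on these libraries where they do the work, as an engineer would, in place of code of your own. Each camera call takes 0.05 s, during which the arm holds its last target. There are 200 camera calls.

## Working session

There is one attempt and no reset: what is moved stays moved. The work goes in short steps, Python scripts to look and compute and a shell command to move; the robot and the scene stay as the last step left them, time stands still between calls to the robot, and variables do not carry over. Pictures are saved under pics/ and viewed, at most 10 in all, crops included, and the job is handed in when it is done.

```bash
mkdir -p pics; ls; cat > h.py <<'E'
import numpy as np,cv2
from workcell import manip
def pts(f):
    K=np.array(f["intrinsics"]);k=f["k1"]
    v,u=np.mgrid[0:384,0:512]
    xd=(u-K[0,2])/K[0,0];yd=(v-K[1,2])/K[1,1]
    x,y=xd.copy(),yd.copy()
    for _ in range(20):
        s=1+k*(x*x+y*y);x=xd/s;y=yd/s
    z=f["range_z"]
    P=np.stack([x*z,y*z,z,np.ones_like(z)],-1)@np.array(f["world_from_camera"]).T
    P=P[...,:3];P[z==0]=np.nan
    return P
E
python3 - <<'E'
from h import *
s=manip.sense();print(s)
for n in("scene","top"):
    f=manip.grab_frame(n);cv2.imwrite(f"pics/{n}0.png",f["image"][...,::-1])
    P=pts(f);np.savez(f"{n}0.npz",P=P,im=f["image"])
    print(n,np.array(f["world_from_camera"]).round(2).tolist(),f["k1"],f["intrinsics"])
    for l in("piston_a","gauge","tower","stand","cup_blue","cup_yellow","cup_red"):
        for d in manip.regions_of(f,l)[:6]:
            m=d["region"];q=P[m];q=q[~np.isnan(q[:,0])]
            if len(q)==0:continue
            zt=np.percentile(q[:,2],95);t=q[q[:,2]>zt-4]
            print(l,round(d["conf"],2),np.round(d["box"]).tolist(),"med",np.median(q,0).round(0),"top",((t.min(0)+t.max(0))/2).round(1),(t.max(0)-t.min(0)).round(0))
E
```

```text
pics
{'time': 0.0, 'joint_pos': array([1.01838210e+00, 2.59207701e-01, 2.07574898e-02, 1.33372526e+00,
       5.94411254e-06, 1.41820870e+00]), 'dq': array([-0.00062721,  0.0012903 , -0.00154181, -0.00142408, -0.0003581 ,
        0.00132604]), 'joint_efforts': array([ 7.12957208e-04, -5.55640376e+01,  3.44535470e+01,  1.34765462e-02,
       -1.83351963e-04,  1.61443057e-05]), 'tcp_pos': array([213.93447757, 506.37206635, 230.6560754 ]), 'ee_rot': array([-2.40860654e-04,  1.98584315e-01,  9.80083565e-01, -6.46143880e-04]), 'contact_force': array([ 0.46794019, -0.93836187,  0.22756627]), 'ft_torque': array([-0.0063012 , -0.04911204,  0.01636699]), 'grasp_force': 0.0, 'finger_gap': 85.23525439430018}
scene [[0.59, -0.59, 0.54, -41.93], [-0.8, -0.44, 0.4, -446.04], [0.01, -0.67, -0.74, 908.53], [0.0, 0.0, 0.0, 1.0]] -0.04117640816685895 [[414.0941409    0.         256.07784694]
 [  0.         414.0941409  192.61793738]
 [  0.           0.           1.        ]]
piston_a 0.73 [145.0, 152.0, 159.0, 174.0] med [487. 313.  76.] top [489.8 319.2  99.9] [20. 24.  6.]
piston_a 0.59 [164.0, 164.
[... 1642 characters left out ...]
-177.    6.] top [ 460.8 -177.7   29.7] [42. 39.  9.]
cup_blue 0.61 [294.0, 148.0, 311.0, 162.0] med [ 675. -157.    7.] top [ 676.9 -156.7   31. ] [41. 43.  9.]
cup_blue 0.48 [330.0, 169.0, 350.0, 190.0] med [ 601. -276.    8.] top [ 601.8 -277.5   29.8] [42. 40.  8.]
cup_yellow 0.71 [333.0, 208.0, 353.0, 228.0] med [ 490. -288.    8.] top [ 488.6 -289.3   29.5] [39. 41.  7.]
cup_yellow 0.62 [300.0, 219.0, 317.0, 235.0] med [ 459. -177.    6.] top [ 460.8 -177.7   29.6] [42. 39.  9.]
cup_yellow 0.34 [155.0, 203.0, 169.0, 213.0] med [495. 248.  96.] top [494.7 249.2 100.3] [23. 19.  7.]
cup_red 0.74 [295.0, 186.0, 315.0, 205.0] med [ 550. -164.    6.] top [ 550.9 -166.3   28.7] [43. 42.  7.]
```

```bash
python3 - <<'E'
import cv2
a=cv2.imread("pics/scene0.png");b=cv2.imread("pics/top0.png")
cv2.imwrite("pics/s1.png",a)
import numpy as np
c=cv2.resize(a[140:220,130:220],None,fx=6,fy=6,interpolation=2)
d=cv2.resize(b[190:232,125:207],None,fx=6.5,fy=6.5,interpolation=2)
h=np.zeros((600,800,3),np.uint8);h[:300,:400]=cv2.resize(a[140:215,125:225],(400,300),interpolation=2)
h[300:600]=cv2.resize(b[188:236,124:252],(800,300),interpolation=2)
h[:300,400:800]=cv2.resize(a[130:265,180:360],(400,300),interpolation=2)
cv2.imwrite("pics/crop1.png",h)
E
```

```text
(no output)
```

View pics/s1.png

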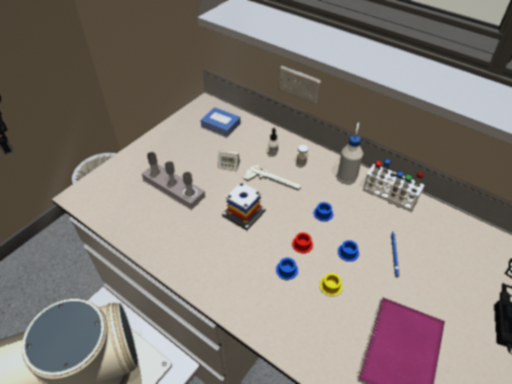

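View pics/crop1.png

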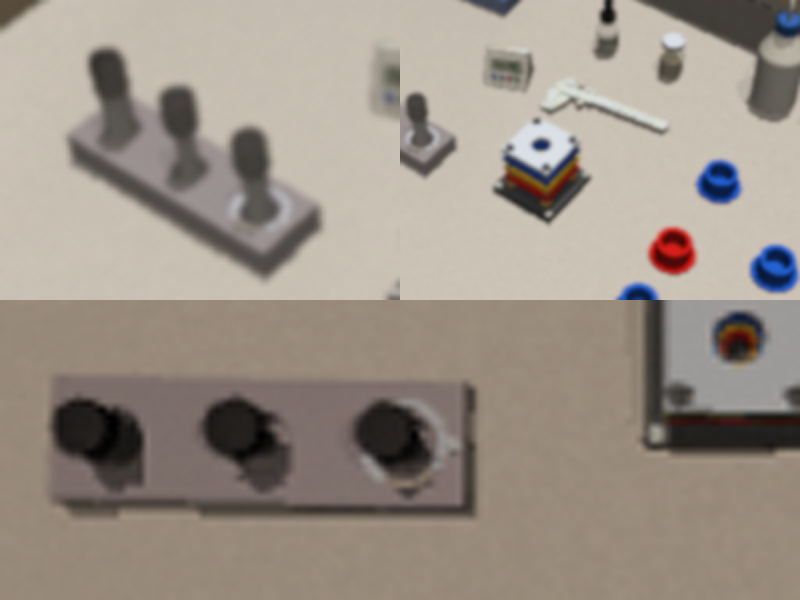

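The scene shows three pistons at px (152,160), (170,172) and (187,184). The white ring is round the one nearest the gauge, at (190,190), so its neighbours at (152,160) and (170,172) are the ones to avoid. The tower is at (243,203), the red cup at (302,242) and the yellow cup at (331,285). There are three blue cups at (287,268), (324,211) and (348,250); the one nearest the base is (287,268), about 493 mm away. The crop confirms the white ring.

```bash
python3 -m inch '[[[-5,-2.5,0,0.15],[-10,-5,0,0.3],[-15,-7.5,0,0.45],[-20,-10,1,0.6],[-25,-12.5,2,0.75],[-30,-15,4,0.9],[-35,-17.4,6,1.05],[-38.3,-19.1,8,1.171],[-38.3,-19.1,8,1.171],[-38.3,-19.1,8,1.171]]]' 8.5 40
python3 - <<'E'
from h import *
for n in("scene","top"):
    d=np.load(f"{n}0.npz");P=d["P"];x,y,z=P[...,0],P[...,1],P[...,2]
    m=(abs(x-544)<60)&(abs(y-25)<60)&(z>72)&(z<86)
    q=P[m];r=cv2.minAreaRect(q[:,:2].astype(np.float32));print(n,"plate",r,np.median(q[:,2]))
    for cy in(181,250,320):
        m=(abs(x-493)<25)&(abs(y-cy)<25)
        t=P[m&(z>93)];print(cy,"top",(t.min(0)/2+t.max(0)/2).round(1),len(t),t.max(0)-t.min(0))
        for lo,hi in((72,94),(35,60)):
            s=P[m&(z>lo)&(z<hi)]
            if len(s)<6 or n=="top":continue
            c=np.array([.8,.6]) # placeholder
            W=np.array([.59,-.8]);u=s[:,:2]@(W/np.linalg.norm(W));print(lo,len(s),"width",np.ptp(u).round(1),(np.percentile(u,95)-np.percentile(u,5)).round(1))
print(manip.sense()["tcp_pos"],manip.sense()["ee_rot"])
E
```

```text
time: 2.05
tcp_pos: [492.4, 181.8, 151.5]
ee_rot: [-0.0, 0.707, 0.707, 0.0]
contact_force: [0.5, 0.1, 0.0]
finger_gap: 84.9
grasp_force: 0.0
scene plate ((542.8274536132812, 21.7396297454834), (73.02616119384766, 69.41216278076172), 0.9522041082382202) 79.156925476526
181 top [492.9 182.2  98.3] 62 [26.11232592 28.3865331  10.37569722]
72 55 width 25.4 22.1
35 37 width 17.4 16.1
250 top [493.7 250.2  98. ] 61 [25.71110812 25.18583231  9.88486788]
72 49 width 24.6 23.0
35 30 width 14.0 12.5
320 top [491.4 320.2  98.5] 55 [24.02262246 25.82731694  8.95350451]
72 50 width 25.1 20.3
35 48 width 21.1 18.3
top plate ((544.565185546875, 24.59617805480957), (67.35733032226562, 66.38005065917969), 1.3664376735687256) 77.3030863142493
181 top [496.7 182.9  98.2] 64 [23.30338877 23.41721152  9.4929347 ]
250 top [495.  251.   98.5] 63 [23.3911847  23.14714733 10.5245191 ]
320 top [493.1 321.6  97.4] 66 [23.24054559 24.15954977  8.82612129]
[492.36072181 181.8066042  151.52333014] [-1.46587219e-04  7.06805593e-01  7.07407825e-01  2.83419629e-05]
```

```bash
python3 -m inch '[[[0.05,0.15,2,0],[0.05,0.15,4.5,0],[0.05,0.15,7,0],[0.05,0.15,8.2,0],[0.05,0.15,8.7,0],[0.05,0.15,8.7,0]]]'; python3 -m inch '[[[0,0,0,0],[0,0,0,0],[0,0,0,0],[0,0,0,0],[0,0,0,0],[0,0,0,0],[0,0,0,0],[0,0,0,0]]]' 1.5 50
```

```text
time: 2.8
tcp_pos: [494.2, 182.5, 64.8]
ee_rot: [0.0, 0.707, 0.707, 0.0]
contact_force: [-0.0, 0.3, -0.3]
finger_gap: 84.9
grasp_force: 0.0
time: 3.8
tcp_pos: [494.3, 182.1, 64.6]
ee_rot: [0.0, 0.707, 0.707, 0.0]
contact_force: [-0.1, -0.5, 5.8]
finger_gap: 24.6
grasp_force: 49.1
```

```bash
python3 -m inch '[[[0,0,-1,0],[0,0,-3,0],[0,0,-6,0],[0,0,-9,0],[0,0,-11,0],[0,0,-11,0],[0,0,-11,0]]]'
python3 - <<'E'
from h import *
s=manip.sense();print(s["tcp_pos"],s["contact_force"])
f=manip.grab_frame("scene");P=pts(f);g=manip.grab_frame("top");Q=pts(g)
for n,P,F in(("s",P,f),("t",Q,g)):
  x,y,z=P[...,0],P[...,1],P[...,2]
  for lo,hi in((118,140),(140,160),(160,176),(176,190)):
    m=(abs(x-494)<28)&(abs(y-182)<28)&(z>lo)&(z<hi)
    if m.sum()>5:
        t=P[m];print(n,lo,m.sum(),t.min(0).round(1),t.max(0).round(1))
  for d in manip.regions_of(F,"piston_a")[:4]:print(n,d["conf"],d["box"])
im=f["image"][...,::-1]
cv2.imwrite("pics/lift.png",cv2.resize(im[120:225,120:260],(800,600),interpolation=2))
E
```

```text
time: 4.68
tcp_pos: [493.6, 182.0, 173.5]
ee_rot: [-0.0, 0.707, 0.707, -0.0]
contact_force: [-0.0, 0.2, -1.4]
finger_gap: 24.7
grasp_force: 49.1
[493.64346711 182.0296288  173.50631445] [-0.03940468  0.20246887 -1.39396393]
s 118 38 [482.3 170.8 118. ] [499.  189.  139.5]
s 140 39 [483.2 170.2 140.3] [499.6 186.3 159.7]
s 160 28 [477.2 171.  160.6] [506.2 183.5 176. ]
s 176 54 [467.8 169.  176. ] [520.6 188.  189.8]
s 0.74 [163.7, 162.7, 178.0, 182.0]
s 0.74 [147.3, 151.5, 160.1, 173.9]
s 0.73 [180.8, 141.6, 192.7, 172.5]
s 0.72 [319.2, 275.0, 347.2, 297.7]
```

View pics/lift.png

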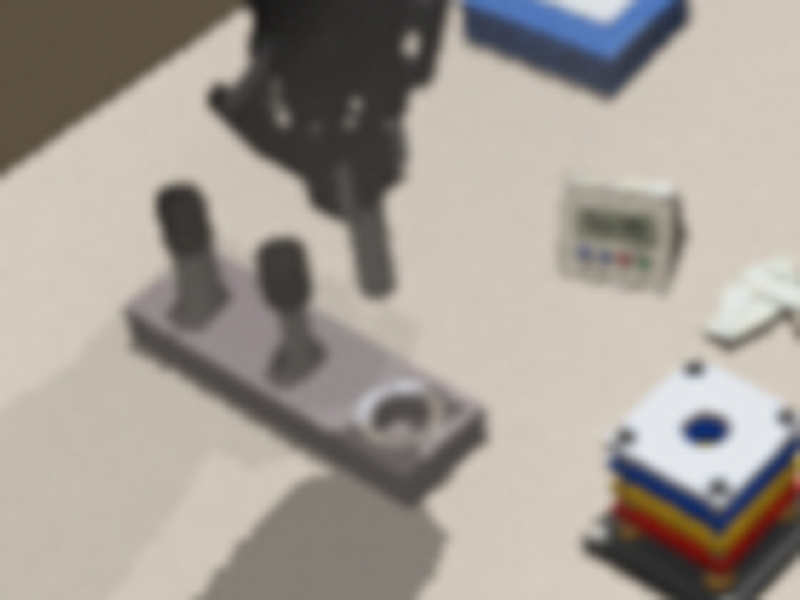

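Lifted and upright: the shank ends at crop px (375,290), the ringed hole at (400,415) is empty, and the other two still stand at (190,250) and (290,310). Next I'll hover over the gauge.

```bash
python3 -m inch '[[[-2,0.6,0,0],[-5,1.6,0,0],[-8,2.6,0,0],[-11,3.5,0,0],[-14,4.5,0,0],[-15.4,4.95,0,0],[-15.8,5.05,1,0],[-15.8,5.05,1.8,0],[-15.8,5.05,1.8,0],[-15.8,5.05,1.8,0],[-15.8,5.05,1.8,0]]]'
python3 - <<'E'
from h import *
s=manip.sense();print(s["tcp_pos"],s["contact_force"])
f=manip.grab_frame("scene");P=pts(f);g=manip.grab_frame("top");Q=pts(g)
np.savez("hov.npz",P=P,im=f["image"],Q=Q,g=g["image"],K=f["intrinsics"],k1=f["k1"],T=f["world_from_camera"])
im=f["image"][...,::-1]
a=cv2.resize(im[150:225,205:280],(600,600),interpolation=cv2.INTER_CUBIC)
cv2.imwrite("pics/hov.png",a)
E
```

```text
time: 6.25
tcp_pos: [544.6, 24.5, 156.6]
ee_rot: [0.0, 0.707, 0.707, 0.0]
contact_force: [-0.3, -0.2, -0.5]
finger_gap: 24.5
grasp_force: 49.1
[544.6006498   24.49872245 156.59784326] [-0.32915456 -0.15407729 -0.45412654]
```

View pics/hov.png

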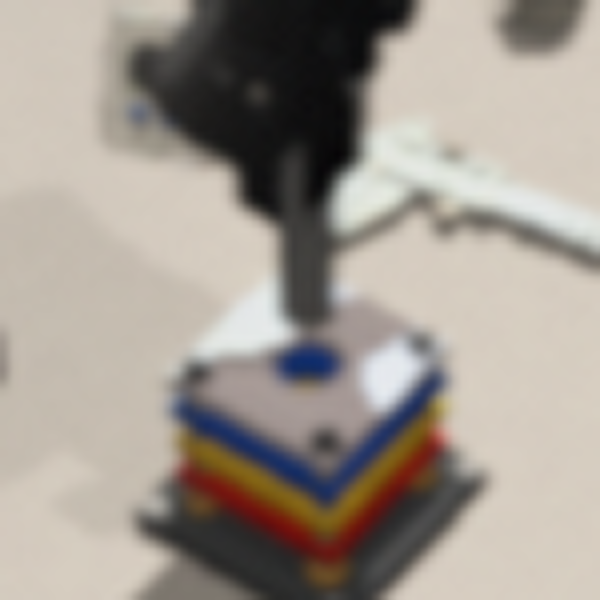

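```bash
cat > off.py <<'E'
from h import *
d=np.load("hov.npz");im=d["im"].astype(float);K,T,k1=d["K"],d["T"],float(d["k1"])
def proj(p):
    c=np.linalg.inv(T)@np.append(p,1);s=c[:2]/c[2];s=s*(1+k1*(s@s));return K[:2,:2]@s+K[:2,2]
# hole: bluish/saturated px within top plate
r,g,b=im[...,0],im[...,1],im[...,2]
x0,y0=205,150
roi=np.zeros(b.shape);w=np.clip((r[188:202,234:254]),0,None)
sub=im[188:202,234:254]
print(sub[...,0].astype(int))
print("shank rows")
for v in (176,179,182,185,188): print(v,im[v,236:252].mean(-1).astype(int))
for z in(104,115,130,78):print(z,proj([544.6,24.5,z]),proj([544.6,25.5,z]),proj([545.6,24.5,z]))
E
python3 off.py
```

```text
[[220 226 227 229 221 190 130  80  66  65  65  77 115 151 166 169 169 176
  185 197]
 [225 227 228 228 224 200 150  98  73  67  68  82 114 146 161 165 165 167
  171 178]
 [227 228 228 229 228 216 186 142 104  87  90 109 133 153 162 164 165 164
  166 168]
 [228 228 228 228 229 224 208 174 134 111 116 133 148 158 162 163 163 163
  165 167]
 [228 228 228 224 218 209 190 156 118  98 103 118 133 149 161 162 163 163
  168 179]
 [216 216 212 200 182 161 133  98  71  59  63  77 101 130 153 163 168 174
  185 200]
 [179 179 176 165 143 111  75  45  30  27  28  40  65 105 142 165 180 197
  211 221]
 [155 155 154 151 133  96  52  23  17  16  16  23  49  95 139 169 194 216
  226 228]
 [161 160 161 158 145 113  69  40  34  36  34  41  70 114 150 174 200 222
  229 229]
 [166 167 167 166 159 139 111  91  86  87  86  91 114 142 160 176 202 223
  229 229]
 [166 167 167 168 166 159 150 141 140 139 137 139 150 159 165 174 196 218
  228 229]
 [164 165 165 166 167 166 165 163 163 162 161 161 164 165 166 169 184 208
  223 219]
 [157 163 164 164 165 166 167 167 166 166 166 165 165 165 164 166 176 194
  206 190]
 [139 152 158 164 163 164 165 166 167 168 166 165 166 165 165 166 167 172
  166 136]]
shank rows
176 [122  84  50  36  48  57  53  47  51  81 140 193 216 222 219 208]
179 [204 200 187 149  95  65  62  62  62  67  91 120 133 129 129 141]
182 [203 202 194 160 102  67  64  65  64  75 115 159 187 199 202 203]
185 [208 216 213 182 117  71  64  64  64  84 138 187 205 205 202 202]
188 [229 231 225 193 131  78  64  62  62  75 112 146 159 160 160 166]
104 [243.16507066 187.48518583] [242.8674696  187.32038893] [243.39515055 187.26525134]
115 [243.09525524 184.63897455] [242.79547162 184.47399549] [243.32708287 184.41882298]
130 [242.99844709 180.68896911] [242.69563711 180.52376599] [243.2326997  180.46855506]
78 [243.32625312 194.04848099] [243.03369098 193.88417022] [243.55230147 193.82913627]
```

The hover crop shows the shank midline at crop px (306,270) and the bore centre at (309,362), aligned sideways to about 0.2 mm. I'll lower gently.

```bash
python3 -m inch '[[[0,0,0.6,0],[0,0,1.2,0],[0,0,1.8,0],[0,0,2.4,0],[0,0,2.9,0],[0,0,3.2,0],[0,0,3.2,0]]]'; python3 -m inch '[[[0,0,0.2,0],[0,0,0.4,0],[0,0,0.6,0],[0,0,0.6,0]]]'
```

```text
time: 7.22
tcp_pos: [544.5, 24.1, 124.1]
ee_rot: [-0.0, 0.707, 0.707, -0.0]
contact_force: [0.1, 0.1, -1.5]
finger_gap: 24.6
grasp_force: 49.1
time: 7.72
tcp_pos: [544.7, 24.1, 118.5]
ee_rot: [0.0, 0.707, 0.707, 0.0]
contact_force: [-0.9, 1.0, 3.1]
finger_gap: 24.6
grasp_force: 49.5
```

```bash
python3 -m inch '[[[0.04,-0.04,0,0],[0.04,-0.04,0,0],[0.04,-0.04,0,0]]]';  python3 -m inch '[[[0.04,-0.04,0,0],[0.04,-0.04,0,0],[0.04,-0.04,0,0]]]'
```

```text
time: 8.1
tcp_pos: [544.4, 24.4, 118.5]
ee_rot: [0.0, 0.707, 0.707, 0.0]
contact_force: [1.1, -0.8, 3.5]
finger_gap: 24.6
grasp_force: 49.6
time: 8.48
tcp_pos: [543.9, 24.8, 118.4]
ee_rot: [0.0, 0.707, 0.707, 0.0]
contact_force: [3.3, -1.6, 4.1]
finger_gap: 24.8
grasp_force: 49.6
```

```bash
python3 - <<'E'
from h import *
from scipy.optimize import least_squares as L
d=np.load("hov.npz");P=d["P"]
x,y,z=P[...,0],P[...,1],P[...,2]
for lo,hi in((100,112),(112,126),(100,132)):
    t=P[(abs(x-544)<20)&(abs(y-24)<20)&(z>lo)&(z<hi)]
    for R in(7.4,9.4,11.4):
        r=L(lambda c:np.hypot(t[:,0]-c[0],t[:,1]-c[1])-R,[544,24],loss="soft_l1");print("shank",lo,R,len(t),r.x.round(2),r.cost.round(1))
    r=L(lambda c:np.hypot(t[:,0]-c[0],t[:,1]-c[1])-c[2],[544,24,9],loss="soft_l1");print("free",r.x.round(2))
for n in("scene","top"):
    e=np.load(f"{n}0.npz");P=e["P"];im=e["im"];x,y,z=P[...,0],P[...,1],P[...,2]
    # plate plane then hole = low pixels by image brightness, mapped onto plane z=78 through homography from plate pixels
    m=(abs(x-544)<30)&(abs(y-24)<30)&(abs(z-78)<3);v,u=np.nonzero(m)
    A=np.c_[u,v,np.ones(len(u))]
    H=np.linalg.lstsq(A,P[m][:,:2],rcond=None)[0]
    print(n,"res",(A@H-P[m][:,:2]).std(0))
    mm=cv2.morphologyEx(m.astype(np.uint8),cv2.MORPH_CLOSE,np.ones((15,15),np.uint8))>0
    g=im[...,0].astype(float);wt=np.clip(200-g,0,None)*mm
    V,U=np.mgrid[0:384,0:512];W=np.stack([U,V,np.ones_like(U)],-1)@H
    wt*=np.hypot(W[...,0]-np.median(P[m][:,0]),W[...,1]-np.median(P[m][:,1]))<18
    print(n,"hole centroid",[(wt*W[...,i]).sum()/wt.sum() for i in(0,1)])
    # plate outline
    q=(abs(x-544)<50)&(abs(y-24)<50)&(z>75)&(z<83);print("plate",np.percentile(P[q][:,:2],[1,99],axis=0).mean(0))
s=manip.sense();print(s["tcp_pos"],s["contact_force"],s["ft_torque"])
E
```

```text
shank 100 7.4 20 [543.28  23.67] 12.9
shank 100 9.4 20 [545.53  24.55] 10.5
shank 100 11.4 20 [547.78  25.39] 11.5
free [545.35  24.49   9.24]
shank 112 7.4 23 [543.61  23.41] 8.8
shank 112 9.4 23 [545.71  24.49] 6.5
shank 112 11.4 23 [547.79  25.5 ] 7.1
free [545.87  24.57   9.55]
shank 100 7.4 54 [543.3   23.34] 27.2
shank 100 9.4 54 [545.5   24.34] 22.3
shank 100 11.4 54 [547.67  25.3 ] 24.6
free [545.35  24.28   9.27]
scene res [0.83961659 0.69673567]
scene hole centroid [np.float64(541.8303966856413), np.float64(23.25868108729421)]
plate [542.13127538  21.790152  ]
top res [0.18614002 0.03783424]
top hole centroid [np.float64(544.9964923762491), np.float64(23.727547279842586)]
plate [544.17989587  24.57308798]
[543.93911031  24.83946309 118.36325178] [ 3.29747728 -1.57043494  4.0934616 ] [-0.3938303  -0.6833046   0.07310343]
```

```bash
cat > s.py <<'E'
from workcell import manip
import numpy as np
s=manip.sense();print(s["time"],s["tcp_pos"].round(2),s["contact_force"].round(2),s["ft_torque"].round(3))
E
python3 -m inch '[[[0,0,-0.5,0],[-0.04,0.04,-0.5,0],[-0.06,0.06,-0.5,0],[-0.06,0.06,-0.5,0]]]'>/dev/null; python3 s.py; python3 -m inch '[[[0,0,0.2,0],[0,0,0.4,0],[0,0,0.5,0],[0,0,0.5,0]]]'>/dev/null; python3 s.py
```

```text
8.975 [544.06  24.37 122.98] [ 0.18 -0.16 -1.02] [ 0.006 -0.008 -0.002]
9.475 [544.36  24.3  118.4 ] [-0.67  0.58  3.41] [ 0.011  0.19  -0.01 ]
```

```bash
python3 -m inch '[[[0,0,-0.4,0],[-0.12,-0.18,-0.4,0],[-0.12,-0.18,-0.4,0],[-0.12,-0.18,-0.1,0],[-0.12,-0.18,0.05,0],[-0.12,-0.18,0.05,0],[-0.12,-0.18,0.05,0]]]'>/dev/null; python3 s.py
```

```text
10.35 [542.57  23.12 117.77] [-0.6   0.16  0.43] [-0.005  0.027  0.037]
```

```bash
python3 -m inch '[[[0,0,0.15,0],[0,0,0.3,0],[0,0,0.3,0]]]'>/dev/null; python3 s.py
```

```text
10.725 [542.44  23.1  114.64] [-0.71  0.24 -0.05] [-0.042  0.012 -0.008]
```

```bash
python3 -m inch '[[[0.01,-0.03,0.2,0],[0.01,-0.03,0.4,0],[0.01,-0.03,0.6,0],[0.01,-0.03,0.75,0],[0.01,-0.03,0.75,0]]]'>/dev/null; python3 s.py;  python3 -m inch '[[[0,0,0.1,0],[0,0,0.2,0],[0,0,0.2,0]]]'>/dev/null; python3 s.py
```

```text
11.35 [542.18  23.22 107.15] [ 0.13 -0.89 -0.55] [ 0.008  0.007 -0.004]
11.725 [542.19  23.22 105.21] [-0.36 -0.25 -0.37] [-0.008  0.023 -0.02 ]
```

```bash
python3 -m inch '[[[0,0,0.1,0],[0,0,0.1,0]]]'>/dev/null; python3 s.py;  python3 -m inch '[[[0,0,0.1,0],[0,0,0.1,0]]]'>/dev/null; python3 s.py
```

```text
11.975 [542.3   23.21 104.4 ] [-0.15  0.13  1.65] [-0.042  0.11  -0.032]
12.225 [542.32  23.21 103.4 ] [-0.08  0.83  2.2 ] [ 0.034  0.045 -0.009]
```

```bash
python3 -m inch '[[[0,0,0.1,0],[0,0,0.1,0],[0,0,0.1,0],[0,0,0.1,0]]]'>/dev/null; python3 s.py;  python3 -m inch '[[[0,0,0,0],[0,0,0,0],[0,0,0,0],[0,0,0,0],[0,0,0,0],[0,0,0,0]]]'>/dev/null; python3 s.py
python3 - <<'E'
from h import *
f=manip.grab_frame("scene");im=f["image"][...,::-1]
cv2.imwrite("pics/press.png",cv2.resize(im[150:225,205:280],(600,600),interpolation=2))
E
```

```text
12.725 [542.33  23.18 102.36] [-0.28  0.94  4.  ] [-0.059  0.003 -0.058]
13.475 [542.29  23.2  102.32] [1.76 0.23 4.55] [-0.037 -0.149 -0.032]
```

View pics/press.png

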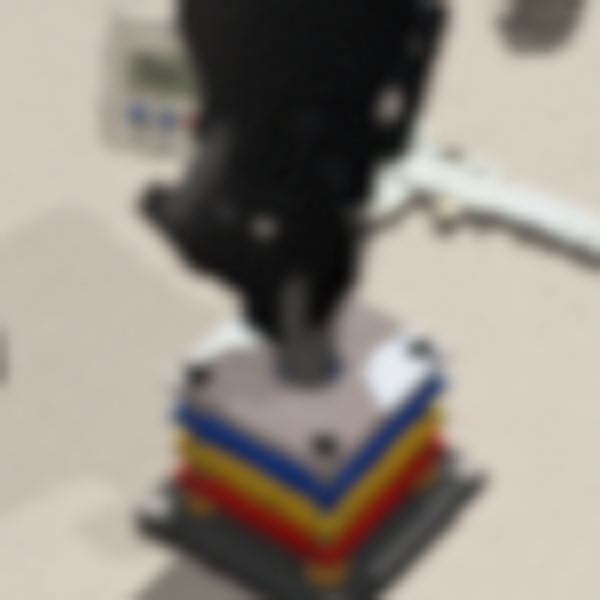

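The piston is seated in the tower with the shank at crop px (305,370). The tower has sunk about 3 mm at around 5 N net, and the depth matches the yellow ring. It has been held for a second, so I'll lift out and carry it to the yellow cup.

```bash
python3 -m inch '[[[0,0,-0.5,0],[0,0,-1,0],[0,0,-2,0],[0,0,-3,0],[0,0,-4,0],[0,0,-5,0],[0,0,-6,0],[0,0,-6.5,0],[0,0,-6.5,0]]]'; python3 -m inch '[[[-2,-0.4,0,0],[-5,-0.9,0,0],[-9,-1.6,0,0],[-13,-2.3,0,0],[-17,-3,0,0],[-21,-3.7,0,0],[-25,-4.5,0,0],[-28.5,-5.1,0,0],[-30.5,-5.5,0,0],[-31.3,-5.6,0,0],[-31.3,-5.6,0,0],[-31.3,-5.6,0,0]]]'
python3 s.py
python3 - <<'E'
from h import *
f=manip.grab_frame("scene");im=f["image"][...,::-1]
cv2.imwrite("pics/cup.png",cv2.resize(im[220:305,290:375],(600,600),interpolation=2))
E
```

```text
time: 14.65
tcp_pos: [542.4, 23.2, 167.6]
ee_rot: [0.0, 0.707, 0.707, 0.0]
contact_force: [-0.0, -0.1, -1.4]
finger_gap: 24.6
grasp_force: 49.2
time: 16.15
tcp_pos: [486.5, -288.8, 167.3]
ee_rot: [-0.0, 0.707, 0.707, 0.0]
contact_force: [0.3, -0.4, -1.2]
finger_gap: 24.6
grasp_force: 49.2
16.15 [ 486.46 -288.78  167.33] [ 0.25 -0.4  -1.2 ] [-0.002  0.01  -0.053]
```

View pics/cup.png

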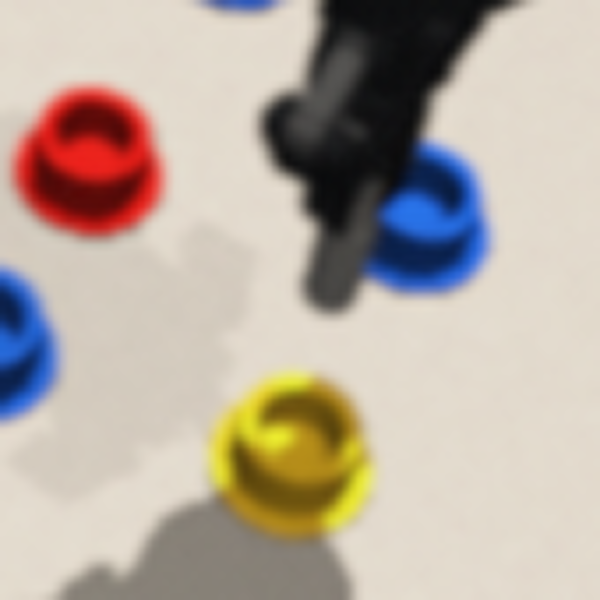

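```bash
python3 - <<'E'
from h import *
d=np.load("hov.npz");K,T,k1=d["K"],d["T"],float(d["k1"])
def proj(p):
    c=np.linalg.inv(T)@np.append(p,1);s=c[:2]/c[2];s=s*(1+k1*(s@s));p=K[:2,:2]@s+K[:2,2];return ((p-[290,220])*600/85).round(1)
for p in([486.5,-288.8,109],[486.5,-288.8,130],[486.5,-288.8,28],[486.5,-290.8,28],[484.5,-288.8,28]):print(p,proj(p))
E
```

```text
[486.5, -288.8, 109] [327.4 290.6]
[486.5, -288.8, 130] [337.4 254.3]
[486.5, -288.8, 28] [291.7 420.3]
[486.5, -290.8, 28] [296.8 423.3]
[484.5, -288.8, 28] [288.9 424.4]
```

Shank foot at crop px (331,300) and cup opening at (302,427): it needs about −2.3 mm in y. Shifting and lowering.

```bash
python3 -m inch '[[[-0.23,0,1,0],[-0.23,0,3,0],[-0.23,0,5,0],[-0.23,0,6.5,0],[-0.23,0,7.3,0],[-0.23,0,7.3,0]]]' >/dev/null; python3 s.py; python3 -m inch '[[[0,0,0.8,0],[0,0,1.6,0],[0,0,2.4,0],[0,0,2.8,0],[0,0,2.8,0]]]' >/dev/null; python3 s.py
```

```text
16.95 [ 486.14 -291.94   93.88] [-0.   -0.35 -0.49] [ 0.05  -0.009 -0.037]
17.575 [ 486.11 -291.99   65.94] [ 0.03  1.13 -0.24] [ 0.046 -0.005 -0.006]
```

```bash
python3 -m inch '[[[0,0,0.1,0],[0,0,0.1,0]]]'>/dev/null; python3 s.py;python3 -m inch '[[[0,0,0.1,0],[0,0,0.1,0]]]'>/dev/null; python3 s.py
```

```text
17.825 [ 486.3  -292.15   65.43] [ 0.8   0.77 -0.43] [-0.046  0.022  0.   ]
18.075 [ 486.22 -292.1    64.26] [ 0.57 -0.74 -0.68] [-0.036  0.03   0.005]
```

```bash
python3 -m inch '[[[0,0,0.06,0],[0,0,0.06,0]]]'>/dev/null; python3 s.py;python3 -m inch '[[[0,0,0.05,0],[0,0,0.05,0]]]'>/dev/null; python3 s.py
```

```text
18.325 [ 486.25 -292.1    63.7 ] [ 0.06 -0.79  0.39] [ 0.006 -0.068 -0.016]
18.575 [ 486.36 -292.19   63.63] [-0.87  0.8   5.08] [ 0.13   0.294 -0.031]
```

```bash
python3 -m inch '[[[0,0,0,0],[0,0,0,0],[0,0,0,0],[0,0,0,0],[0,0,0,0]]]' 6 ; python3 -m inch '[[[0,0,-1,0],[0,0,-3,0],[0,0,-6,0],[0,0,-10,0],[0,0,-13,0],[0,0,-16,0],[4,0,-18,0],[9,0,-18,0],[14,0,-18,0],[14,0,-18,0]]]'
python3 - <<'E'
from h import *
f=manip.grab_frame("scene");im=f["image"][...,::-1]
cv2.imwrite("pics/end.png",np.hstack([cv2.resize(im[205:305,280:380],(400,400),interpolation=2),cv2.resize(im[135:235,130:230],(400,400),interpolation=2)]))
E
```

```text
time: 19.2
tcp_pos: [486.2, -292.1, 63.1]
ee_rot: [-0.0, 0.707, 0.707, -0.0]
contact_force: [0.2, 0.9, -0.1]
finger_gap: 60.0
grasp_force: 0.0
time: 20.45
tcp_pos: [485.9, -149.3, 244.5]
ee_rot: [0.001, 0.706, 0.708, 0.0]
contact_force: [0.1, -0.6, -0.1]
finger_gap: 59.9
grasp_force: 0.0
```

View pics/end.png

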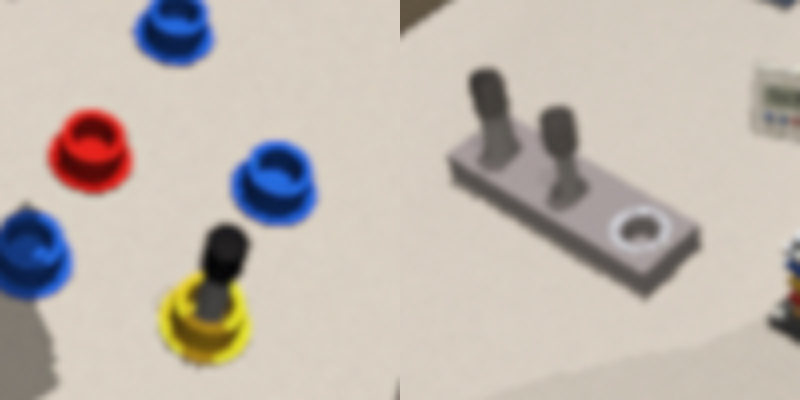

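The piston stands upright in the yellow cup at crop px (215,280). The other two, one thick and one thin, still stand in the stand at (495,120) and (563,155).

```bash
python3 -c "
from workcell import manip
print(manip.sign_off())"
```

```text
the job is handed in; nothing more can be done
None
```

The white-ring piston was stopped by the yellow ring, pressed gently (about 3 mm of tower travel) and held for a second. It was then released upright in the yellow cup with the other two pistons still standing, and I handed the job in at about 20 s on the robot's clock; the hand-in gave no verdict.

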